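# Rebuild two printer feed shafts in order

## Robot

A 7-joint arm with a two-finger parallel gripper is mounted at the origin on the work surface. World frame = base frame: x ahead of the robot, y to its left, z up, the work surface at z = 0. Lengths are in m, angles in rad, forces in N, time in s.
With the tool pointing down it reaches from about 0.4 to 0.85 m from the base axis. Payload 10.4 kg.
Tool frame: the origin (TCP) lies on the centre line of the jaws, within the pads' length; the fingertips stand 11 mm ahead of it and the grasp point (between the pads) lies 8 mm behind it; z points along the fingers, y is the line along which they close (so a half turn about z gives the same grasp; the last joint's range is limited). The gripper opens to 87 mm and grips with 3 to 60 N. Pads are 19 mm wide; open, the fingers measure 117 mm over their backs; the gripper's body (75 mm by 190 mm) begins 51 mm behind the grasp point.
Start: joints at [1.203, 0.332, -0.065, 1.46, 0.022, 1.35, -0.088], TCP at [0.211, -0.588, 0.234] pointing down, gripper open.
Joint ranges: [-2.6, 2.6], [-0.5, 2.12], [-1.47, 1.34], [0.16, 2.42], [-1.27, 4.41], [0.06, 2.06], [-2.6, 2.6]. Speed limits (rad/s): [2.22, 2.22, 2.79, 2.79, 3.14, 3.14, 3.14].

## Interface

Orientations are given as a unit quaternion [x, y, z, w].
In Python, from bench import r gives the robot as it stands.
- The arm moves only by the shell command python3 -m pendant 'ROWS' [OPENING] [FORCE]. ROWS is JSON, a list of rows, each a list of 4 numbers: the shift along the tool's x, y, z in m, then the turn about the tool's z in rad. A call has 1 to 8 rows; each row shifts and turns the commanded pose from where the row before left it, along the tool's axes as they then stand; what a row does not reach is not made up. A row lasts 1/12 s, in which the tool goes at most 41.7 mm and 7.16 degrees, less where a joint would pass 70% of its speed; a pose out of reach is approached as far as the arm can. A call with a gripper value outside its range is refused whole. OPENING is the opening, from 0 (shut) to 1 (fully open), set as the call begins (- or left out, the last holds). The fingers move at their own pace and stop on an object; FORCE is the grip in N (left out, the last holds). Time passes only in rows, so rows that do not move let the fingers close. It gives the time, the measured TCP pose, the force, the opening and the grip force at its end, in the units of the state.
- r.read_state(): the state, without advancing time (a new reading comes with each control period).
- r.camera(name): name is "side" or "top" or "wrist"; returns a dict with "img" (480x640x3 uint8, red, green, blue), "camera_matrix" (3x3 intrinsics, pixels), "xyz" and "attitude" of the camera in the world. Camera axes: x right, y down, z forward; pixel columns grow to the right and rows downward; lengths in m; the calibration is good to about 2 mm. A picture is of the moment at which its call begins. There is no depth.
- r.close_job(): hands the job in; it is judged then, once.
Trained networks look in the newest picture that a camera, given by its name, has taken for a name from the list of things; names that differ only in an ending like _2 or _b are one class to them, and where a whole thing is asked for, a point or a joint stands for the part that bears it (a point fixed in the world has none). Each returns a list of dicts, best first, with "score" (0 to 1); they miss things now and then, are a little off and sometimes report something else, mostly with a low value. They report only what shows in the picture. A call takes as long as a camera call.
- r.outline_of(thing, camera): "mask" (480x640 bool, what is visible of it) and "bbox" ([centre column, centre row, width, height] in pixels, round what is visible of it).
The state is a dict: "time": time; "joint_positions": joint angles; "joint_vel": joint speeds; "joint_torque": joint torques, N m; "ee_pos": TCP position; "eef_rot": TCP orientation; "ft_force": force on the tool from outside, world axes, zero at the start; "torque": the same for the moment, N m; "width": finger opening in m; "grip_force": force on a finger pad.
Only numpy, scipy, OpenCV 4.12 (cv2) and the standard library are available. Lean on these libraries where they do the work, as an engineer would, in place of code of your own. Each camera call takes 0.05 s, during which the arm holds its last target. There are 200 camera calls.

## Task

Rebuild the two printer shafts standing upright on the bench. On the shaft with the blue foot thread the white gear first, then the black rubber roller, then the red collar on top; on the shaft with the green foot thread the yellow spacer first, then the long orange roller from the partitioned carton. Lower each part all the way down until it sits flat on what is below it (do not let it drop), let go of everything, and leave the bottle and the tin in the carton standing as they are.

Things in the scene. Friction and masses are not known exactly. Their poses are not given: they have to be found in the camera images.
- gear: White plastic spur gear lying flat on the bench, loose: 56 mm over its 24 teeth, 14 mm thick, with a 20 mm through bore. Origin: centre of its underside, z up along the bore. Weighs about 30 g. Can be gripped across the teeth.
- tyre: Short feed roller standing on end on the bench, loose: black rubber ring with a white core, 44 mm in diameter, 24 mm high, with a 20 mm through bore. Origin: centre of its underside, z up along the bore. About 40 g.
- collar: Red plastic collar standing on the bench, loose: 32 mm in diameter, 20 mm high, with a 20 mm through bore. Origin: centre of its underside, z up along the bore. About 30 g.
- spacer: Yellow plastic spacer ring lying flat on the bench, loose: 36 mm in diameter, 14 mm high, with a 20 mm through bore. Origin: centre of its underside, z up along the bore. About 30 g.
- long_roller: Long orange roller with a steel core, standing on end, loose, in one of the four cells of the carton: 36 mm in diameter, 80 mm long, with a 20 mm through bore. Its top end stands about 19 mm above the carton's rim. Origin: centre of its underside, z up along the bore. About 120 g.
- blue_stand: Fixed upright steel shaft on a round blue foot. Foot 80 mm in diameter, 18 mm thick; shaft 14 mm in diameter, its tip 70 mm above the bench, the last 6 mm tapering to 6 mm. Origin: on the shaft's axis at the foot's underside, on the bench; z up. When done, the undersides of gear, black roller and collar are 18, 32 and 56 mm above the bench.
- green_stand: Fixed upright steel shaft on a round green foot, otherwise just like the blue one: foot 80 mm in diameter, 18 mm thick; shaft 14 mm in diameter, up to 70 mm above the bench, last 6 mm tapering. Origin: on the shaft's axis at the foot's underside. Finished stack: spacer's underside 18 mm, long roller's 32 mm above the bench.
- carton: Fixed open cardboard carton, 180 x 180 mm outside, 65 mm high, walls and floor 4 mm, divided by a 4 mm cross as high as the walls into four 84 mm cells; cell centres lie 44 mm from its middle along its x and y. Origin: centre of its underside; x and y along its sides. Long roller, bottle and tin stand in three cells, one is empty; which is which varies.
- cleaner: Small white bottle with a blue cap standing in a cell of the carton, loose: 44 mm in diameter, 100 mm high. Not part of the job. Origin: centre of its underside, z up.
- grease_tin: Dark steel tin standing in a cell of the carton, loose: 50 mm in diameter, 75 mm high. Not part of the job. Origin: centre of its underside, z up.

How it is judged:
At the end, for the whole second after the job is handed in: Blue shaft from below: gear, black roller, collar; green shaft: spacer, long roller; each within 4 mm of its seated height and 8 mm of the axis, upright within 7 degrees, released, at rest; bottle and tin upright within 20 mm of where they stood (horizontal distance between each of gear, tyre, collar and blue_stand below 0.008 m and z of gear in the frame of blue_stand between 0.014 and 0.022 m and angle between each of gear, tyre, collar, spacer, long_roller's own z axis and vertical below 0.12 rad and linear speed of each of gear, tyre, collar, spacer, long_roller below 0.02 m/s and angular speed of each of gear, tyre, collar, spacer, long_roller below 0.3 rad/s and z of tyre in the frame of blue_stand between 0.028 and 0.036 m and z of collar in the frame of blue_stand between 0.052 and 0.06 m and horizontal distance between each of spacer, long_roller and green_stand below 0.008 m and z of spacer in the frame of green_stand between 0.014 and 0.022 m and z of long_roller in the frame of green_stand between 0.028 and 0.036 m and distance of each of cleaner, grease_tin from where it was at the start of the episode below 0.02 m and angle between each of cleaner, grease_tin's own z axis and vertical below 0.2 rad); the robot touches nothing.
It fails at once if a part was let fall down a shaft (over 0.6 m/s while on it) ((horizontal distance between gear and blue_stand below 0.015 m and z of gear in the frame of blue_stand below 0.068 m and linear speed of gear above 0.6 m/s) or (horizontal distance between tyre and blue_stand below 0.015 m and z of tyre in the frame of blue_stand below 0.068 m and linear speed of tyre above 0.6 m/s) or (horizontal distance between collar and blue_stand below 0.015 m and z of collar in the frame of blue_stand below 0.068 m and linear speed of collar above 0.6 m/s) or (horizontal distance between spacer and green_stand below 0.015 m and z of spacer in the frame of green_stand below 0.068 m and linear speed of spacer above 0.6 m/s) or (horizontal distance between long_roller and green_stand below 0.015 m and z of long_roller in the frame of green_stand below 0.068 m and linear speed of long_roller above 0.6 m/s)).
It fails at once if the bottle or the tin was shoved more than 30 mm or tipped over (distance of any of cleaner, grease_tin from where it was at the start of the episode above 0.03 m or angle between any of cleaner, grease_tin's own z axis and vertical above 0.5 rad).
It also fails if it takes over 120 s, if anything falls off the work surface, if the arm or the gripper's body presses on something with over 40 N, if the wrist force passes 120 N, or if a joint passes its speed limit or range.

## Working session

There is one attempt and no reset: what is moved stays moved. The work goes in short steps, Python scripts to look and compute and a shell command to move; the robot and the scene stay as the last step left them, time stands still between calls to the robot, and variables do not carry over. Pictures are saved under pics/ and viewed, at most 17 in all, crops included, and the job is handed in when it is done.

```bash
mkdir -p pics; cat > h.py <<'E'
import numpy as np, cv2
from scipy.spatial.transform import Rotation as R
from bench import r
def Rm(a):
    a=np.array(a,float)
    return a if a.shape==(3,3) else R.from_quat(a).as_matrix()
def ray(c,u,v,z):
    K=np.array(c["camera_matrix"]);d=Rm(c["attitude"])@np.linalg.inv(K)@[u,v,1];p=np.array(c["xyz"])
    return p+d*(z-p[2])/d[2]
def proj(c,X):
    p=np.array(c["camera_matrix"])@Rm(c["attitude"]).T@(np.array(X)-c["xyz"]);return p[:2]/p[2]
def save(c,n): cv2.imwrite("pics/"+n+".png",c["img"][:,:,::-1])
E
python3 - <<'E'
from h import *
s=r.read_state();print({k:np.round(v,3) for k,v in s.items()})
for n in("top","side"):
    c=r.camera(n);save(c,n+"0");print(n,np.round(c["xyz"],3),np.round(c["attitude"],3),np.round(c["camera_matrix"],1).tolist())
    for t in "gear tyre collar spacer long_roller blue_stand green_stand carton cleaner grease_tin".split():
        o=r.outline_of(t,n)
        print(t,[(round(x["score"],2),np.round(x["bbox"],1).tolist()) for x in o[:2]])
E
```

```text
{'time': np.float64(0.0), 'joint_positions': array([ 1.203,  0.333, -0.065,  1.461,  0.022,  1.35 , -0.089]), 'joint_vel': array([-0.001, -0.   ,  0.   ,  0.   ,  0.   ,  0.001,  0.001]), 'joint_torque': array([-1.0000e-03, -6.2324e+01,  2.5000e-02, -3.8990e+01, -6.1000e-02,
        3.9000e-02,  0.0000e+00]), 'ee_pos': array([ 0.211, -0.588,  0.233]), 'eef_rot': array([ 0.985,  0.172, -0.   , -0.001]), 'ft_force': array([-0.579, -0.113, -0.382]), 'torque': array([ 0.017,  0.019, -0.037]), 'grip_force': np.float64(0.0), 'width': np.float64(0.087)}
top [0.376 0.011 1.277] [ 0.713 -0.698  0.043 -0.05 ] [[547.8, 0.0, 312.9], [0.0, 547.8, 238.7], [0.0, 0.0, 1.0]]
gear [(0.92, [317.5, 290.0, 17.2, 27.3])]
tyre [(0.5, [442.9, 212.9, 17.4, 21.1])]
collar [(0.65, [450.5, 276.8, 16.6, 9.8])]
spacer [(0.22, [201.9, 262.8, 94.8, 96.7])]
long_roller [(0.62, [187.1, 285.2, 23.1, 18.8])]
blue_stand [(0.74, [375.9, 211.8, 28.7, 35.9])]
green_stand [(0.6, [300.0, 202.8, 32.8, 32.1]), (0.57, [187.5, 286.0, 27.6, 19.2])]
carton [(0.63, [201.8, 262.0, 101.3, 98.0])]
cleaner [(0.75, [185.6, 249.2, 23.0, 19.4])]
grease_tin [(0.56, [225.1, 280.1, 29.3, 24.1])]
side [ 0.263 -0.554  0.532] [ 0.875 -0.196  0.105 -0.43 ] [[440.7, 0.0, 319.8], [0.0, 440.7, 238.6], [0.0, 0.0, 1.0]]
gear [(0.93, [257.7, 273.0, 34.0, 28.2])]
tyre [(0.78, [450.0, 353.4, 31.7, 38.1]), (0.35, [316.1, 328.6, 24.8, 21.1])]
collar [(0.83, [364.4, 407.2, 24.9, 30.1]), (0.2, [240.3, 190.6, 115.2, 82.4])]
spacer [(0.97, [315.2, 326.5, 26.9, 22.6])]
long_roller [(0.95, [211.2, 173.6, 15.5, 24.9])]
blue_stand [(0.81, [392.8, 287.5, 46.6, 49.7])]
green_stand [(0.59, [348.7, 224.3, 39.0, 44.8])]
carton [(0.77, [238.1, 189.9, 115.5, 81.1])]
cleaner [(0.61, [246.8, 160.8, 17.9, 31.1])]
grease_tin [(0.82, [230.9, 190.2, 26.9, 30.7])]
```

View pics/top0.png

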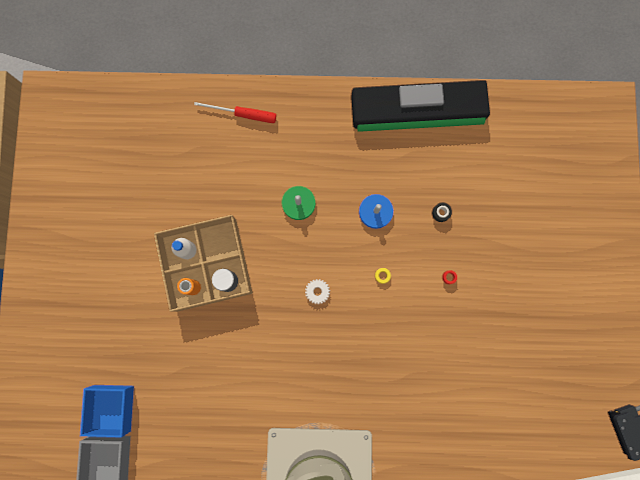

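View pics/side0.png

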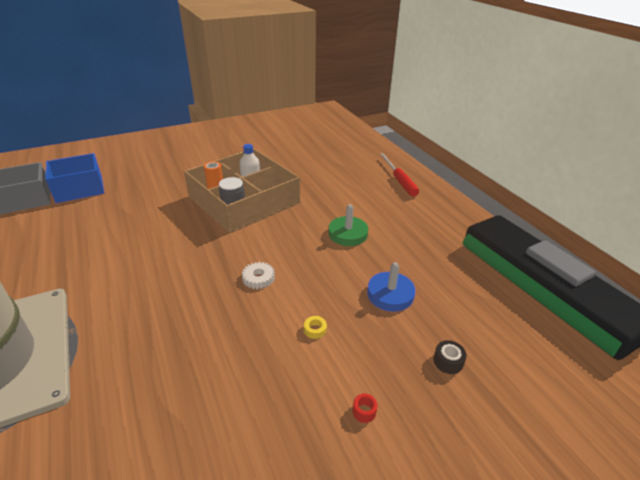

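The top view shows gear (317,292), spacer (383,275), collar (450,278), tyre (442,212), blue foot (376,211) and green foot (298,203). The roller is in the carton's lower-left cell at (186,286), with the bottle above it and the tin to its right. The side view agrees.

```bash
python3 - <<'E'
from h import *
T=r.camera("top");S=r.camera("side")
def seg(c,bb):
    u,v,w,h=bb; im=c["img"].astype(int);x0,y0=int(u-w/2),int(v-h/2)
    return x0,y0,im[y0:y0+int(h),x0:x0+int(w)]
# box centres in both views triangulated (mid-height), by least squares
obs={"gear":((317.5,291.5),(257.7,273),.007),"tyre":((442.4,212.3),(450,353.4),.012),"collar":((450.3,278),(364.4,407.2),.010),"spacer":((383,275.5),(315.2,326.5),.007)}
for n,(a,b,z) in obs.items(): print(n,ray(T,*a,z).round(4),ray(S,*b,z).round(4))
print("roller top",ray(T,186.5,285.5,.084).round(4))
hsv=cv2.cvtColor(T["img"],cv2.COLOR_RGB2HSV);hs=cv2.cvtColor(S["img"],cv2.COLOR_RGB2HSV)
for n,lo,hi,bt,bs in(("blue",100,125,(376,212),(393,288)),("green",50,85,(300,203),(349,227))):
    for c,h,b in((T,hsv,bt),(S,hs,bs)):
        m=cv2.inRange(h,(lo,100,40),(hi,255,255));k=np.zeros_like(m);cv2.circle(k,b,34,255,-1);m&=k
        x,y,w,hh=cv2.boundingRect(m);print(n,(x,y,w,hh),ray(c,x+w/2-.5,y+hh/2-.5,.012).round(4))
print("tip blue",ray(T,377.5,208.5,.07).round(4),"tip green",ray(T,297.5,199.5,.07).round(4))
s=r.read_state();M=Rm(s["eef_rot"]);print(M.round(3))
c=r.camera("wrist");save(c,"w0");print("cam in tool",(M.T@(np.array(c["xyz"])-s["ee_pos"])).round(4),(M.T@Rm(c["attitude"])).round(3).tolist(),np.round(c["camera_matrix"],0).tolist())
E
```

```text
gear [0.4215 0.0113 0.007 ] [0.4232 0.0164 0.007 ]
tyre [ 0.6126 -0.2769  0.012 ] [ 0.6175 -0.2713  0.012 ]
collar [ 0.4594 -0.2943  0.01  ] [ 0.4618 -0.2918  0.01  ]
spacer [ 0.4619 -0.1395  0.007 ] [ 0.4631 -0.1385  0.007 ]
roller top [0.4253 0.2966 0.084 ]
blue (359, 194, 34, 35) [ 0.6123 -0.1205  0.012 ]
blue (368, 272, 47, 39) [ 0.6103 -0.1255  0.012 ]
green (282, 186, 33, 34) [0.6287 0.0617 0.012 ]
green (329, 217, 39, 29) [0.6256 0.0544 0.012 ]
tip blue [ 0.6072 -0.1189  0.07  ] tip green [0.6239 0.0607 0.07  ]
[[ 0.941  0.338  0.   ]
 [ 0.338 -0.941 -0.   ]
 [ 0.     0.    -1.   ]]
cam in tool [ 0.0854 -0.0005 -0.15  ] [[-0.001, -0.953, -0.304], [1.0, -0.001, -0.001], [0.0, -0.304, 0.953]] [[366.0, 0.0, 324.0], [0.0, 366.0, 244.0], [0.0, 0.0, 1.0]]
```

```bash
python3 -m pendant '[[0,0,0,0.115],[0,0,0,0.115],[0,0,0,0.115],[0.024,-0.028,0,0],[0.024,-0.028,0,0],[0.024,-0.028,0,0],[0.024,-0.028,0,0],[0.024,-0.028,0,0]]' 1 20; python3 -m pendant '[[0.024,-0.028,0,0],[0.024,-0.028,0,0],[0.024,-0.028,0,0],[0.024,-0.028,0,0],[0.024,-0.028,0,0],[0.024,-0.028,0,0],[0.024,-0.028,0,0],[0.024,-0.028,0,0]]'; python3 -m pendant '[[0.024,-0.028,0,0],[0.024,-0.028,0,0],[0.024,-0.028,0,0],[0,0,0,0],[0,0,0,0]]'
cat >> h.py <<'E'
def axes():
    s=r.read_state();M=Rm(s["eef_rot"]);return s,M
def go(X):
    s,M=axes();return (M.T@(np.array(X)-s["ee_pos"])).round(4)
E
python3 - <<'E'
from h import *
s,M=axes();print(s["ee_pos"].round(4) if hasattr(s["ee_pos"],'round') else s["ee_pos"],s["eef_rot"],s["joint_positions"],s["time"])
c=r.camera("wrist");save(c,"wblue")
for n in("blue_stand","tyre","spacer","green_stand"):
    print(n,[(round(x["score"],2),np.round(x["bbox"],1).tolist()) for x in r.outline_of(n,"wrist")[:2]])
print(proj(c,[.608,-.119,.07]),proj(c,[.611,-.122,.018]))
E
```

```text
time: 1.92
ee_pos: [0.3322, -0.4468, 0.2337]
eef_rot: [1.0, -0.0, 0.0, 0.0]
ft_force: [0.1, 0.5, -0.6]
width: 0.0872
grip_force: 0.0
time: 2.58
ee_pos: [0.5243, -0.2228, 0.2338]
eef_rot: [1.0, -0.0, 0.0, 0.0]
ft_force: [-0.0, -0.4, 0.9]
width: 0.0868
grip_force: 0.0
time: 3.0
ee_pos: [0.5964, -0.1376, 0.2332]
eef_rot: [1.0, 0.002, -0.0, -0.001]
ft_force: [-0.8, -1.1, -0.2]
width: 0.0871
grip_force: 0.0
[ 0.5964 -0.1376  0.2332] [ 9.99997698e-01  2.06965148e-03 -4.38722625e-05 -5.65228021e-04] [ 0.46250356  0.33135774 -0.39198874  1.48139977  0.12645747  1.35423421
 -1.50412065] 3.0
blue_stand [(0.65, [308.1, 196.1, 78.1, 78.5])]
tyre [(0.81, [457.6, 195.5, 49.1, 45.0])]
spacer [(0.9, [324.4, 323.4, 34.4, 30.4])]
green_stand [(0.91, [131.0, 179.4, 86.6, 79.1])]
[304.04789151 214.83243405] [309.72637934 200.11660814]
```

View pics/wblue.png

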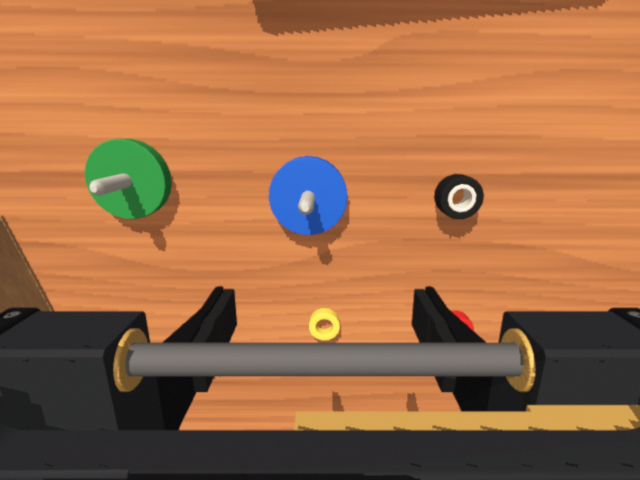

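The wrist view shows the blue foot at (308,196) with its shaft tip near (306,208), green foot (128,179), tyre (459,196), spacer (324,324), and the collar half hidden behind the right finger. I'll fit cylinder silhouettes to the boxes.

```bash
cat >> h.py <<'E'
from scipy.optimize import least_squares
G={"gear":(.028,0,.014),"tyre":(.022,0,.024),"collar":(.016,0,.020),"spacer":(.018,0,.014),"blue_stand":(.04,0,.018),"green_stand":(.04,0,.018),"long_roller":(.018,.004,.084)}
A=np.linspace(0,6.283,73)
def fit(c,n,bb,x0,g=None):
    rad,a,b=g or G[n]
    def box(p):
        P=np.array([proj(c,[p[0]+rad*np.cos(t),p[1]+rad*np.sin(t),z]) for t in A for z in(a,b)])
        lo,hi=P.min(0),P.max(0);return np.r_[(lo+hi)/2,hi-lo]
    res=least_squares(lambda p:(box(p)-np.array(bb))*[1,1,.3,.3],x0,diff_step=1e-4)
    return res.x.round(4),np.sqrt(2*res.cost).round(2)
def find(n,cam,x0):
    c=r.camera(cam);o=r.outline_of(n,cam)
    if not o: return None
    m=o[0]["mask"].astype(np.uint8);x,y,w,h=cv2.boundingRect(m)
    return round(o[0]["score"],2),fit(c,n,[x+w/2-.5,y+h/2-.5,w,h],x0)
E
python3 - <<'E'
from h import *
for n,x in(("blue_stand",(.61,-.12)),("green_stand",(.626,.06)),("tyre",(.615,-.274)),("spacer",(.462,-.139))): print(n,find(n,"wrist",x))
print(go([.422,.013,.2]))
E
```

```text
blue_stand (0.89, (array([ 0.6142, -0.1201]), np.float64(0.22)))
green_stand (0.82, (array([0.6307, 0.0621]), np.float64(0.67)))
tyre (0.79, (array([ 0.615 , -0.2719]), np.float64(0.1)))
spacer (0.79, (array([ 0.4651, -0.1368]), np.float64(0.95)))
[-0.1734 -0.1533  0.0336]
```

```bash
python3 -m pendant '[[-0.029,-0.0255,0.01,0],[-0.029,-0.0255,0.01,0],[-0.029,-0.0255,0.01,0],[-0.029,-0.0255,0.01,0],[-0.029,-0.0255,0.01,0],[-0.029,-0.0255,0.01,0],[0,0,0,0],[0,0,0,0]]'
python3 - <<'E'
from h import *
print(find("gear","wrist",(.422,.013))); c=r.camera("wrist");save(c,"wgear")
f=find("gear","wrist",(.422,.013));print(go([*f[1][0],.014]),axes()[0]["joint_positions"])
E
```

```text
time: 4.32
ee_pos: [0.4202, 0.0135, 0.1735]
eef_rot: [1.0, 0.001, 0.0, 0.001]
ft_force: [-0.0, 0.2, 0.9]
width: 0.0873
grip_force: 0.0
(0.7, (array([0.4236, 0.0138]), np.float64(0.58)))
[ 0.002  -0.0017  0.1598] [ 0.40391861 -0.0495361  -0.51932648  2.01677868 -0.02711011  1.16733431
 -1.67654586]
```

View pics/wgear.png

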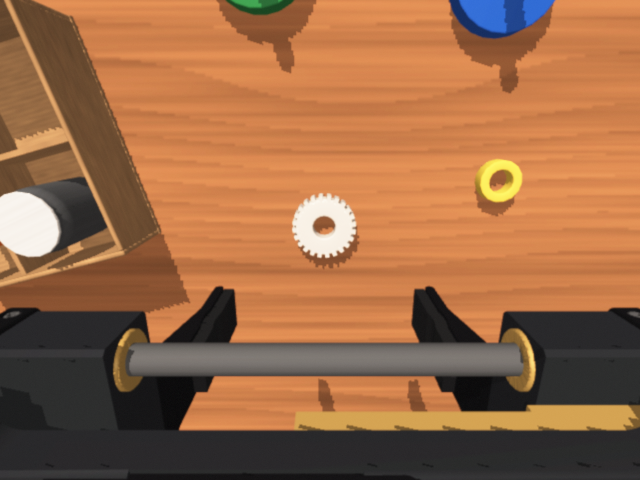

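```bash
python3 -m pendant '[[0.002,-0.001,0.032,0],[0,0,0.032,0],[0,0,0.032,0],[0,0,0.032,0],[0,0,0.02,0],[0,0,0.012,0],[0,0,0,0],[0,0,0,0]]'; python3 -m pendant '[[0,0,0,0],[0,0,0,0],[0,0,0,0],[0,0,0,0],[0,0,0,0],[0,0,0,0],[0,0,0,0],[0,0,0,0]]' 0 25
```

```text
time: 5.23
ee_pos: [0.4237, 0.0135, 0.013]
eef_rot: [1.0, -0.001, -0.001, -0.0]
ft_force: [-0.6, -0.7, 0.4]
width: 0.087
grip_force: 0.0
time: 5.9
ee_pos: [0.4235, 0.0136, 0.0136]
eef_rot: [1.0, -0.0, 0.0, 0.0]
ft_force: [-0.4, -0.8, 0.5]
width: 0.0551
grip_force: 25.0
```

```bash
python3 -m pendant '[[0,0,-0.03,0],[0,0,-0.03,0],[0,0,-0.03,0],[0,0,-0.03,0],[0.03,0.021,0,0],[0.03,0.021,0,0],[0.03,0.021,0,0],[0.03,0.021,0,0]]';python3 -m pendant '[[0.03,0.021,0,0],[0.03,0.021,0,0],[0.01,0.008,0,0],[0,0,0,0],[0,0,0,0]]'
python3 - <<'E'
from h import *
c=r.camera("wrist");save(c,"wb2");print(find("blue_stand","wrist",(.614,-.12)),go([.614,-.12,.09]))
for p in((.614,-.12,.07),(.614,-.12,.018)):print(proj(c,p))
E
```

```text
time: 6.57
ee_pos: [0.5446, -0.0717, 0.1338]
eef_rot: [1.0, -0.0, 0.0, 0.0]
ft_force: [0.5, 0.8, -0.2]
width: 0.055
grip_force: 25.0
time: 6.98
ee_pos: [0.6132, -0.1203, 0.1327]
eef_rot: [1.0, -0.0, -0.001, -0.0]
ft_force: [0.3, -0.4, -0.2]
width: 0.0548
grip_force: 25.0
(0.98, (array([ 0.6221, -0.1197]), np.float64(6.57))) [0.0012 0.0008 0.0436]
[324.95919499 268.80997223]
[324.84706005 243.40585806]
```

View pics/wb2.png

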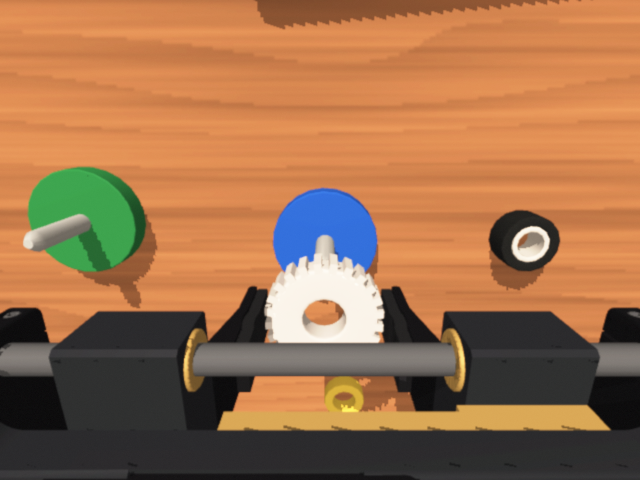

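The gear is held level between the jaws with its bore at (324,318); the blue foot (top edge row 188, columns 273–377) and shaft stand just behind it.

```bash
python3 - <<'E'
from h import *
c=r.camera("wrist");print("bore",ray(c,324.5,318.5,.133).round(4),ray(c,324.5,318.5,.131).round(4))
P=np.array([proj(c,[.614+.04*np.cos(t),-.12+.04*np.sin(t),z]) for t in A for z in(0,.018)]);print("pred foot",P.min(0),P.max(0))
print(go([.614,-.12,.09]))
E
```

```text
bore [ 0.6136 -0.1186  0.133 ] [ 0.6125 -0.1186  0.131 ]
pred foot [273.56688975 186.27242349] [378.83753519 290.66928616]
[0.0012 0.0006 0.0438]
```

```bash
python3 -m pendant '[[0,0,0.025,0],[0,0,0.02,0],[0,0,0.015,0],[0,0,0.01,0],[0,0,0.01,0],[0,0,0,0]]';python3 -m pendant '[[0,0,0.006,0],[0,0,0.006,0],[0,0,0.005,0],[0,0,0.003,0],[0,0,0,0],[0,0,0,0]]'
```

```text
time: 7.68
ee_pos: [0.6124, -0.12, 0.052]
eef_rot: [1.0, 0.0, -0.001, -0.0]
ft_force: [-0.2, 0.1, -1.1]
width: 0.0548
grip_force: 25.0
time: 8.18
ee_pos: [0.6134, -0.1203, 0.0335]
eef_rot: [1.0, -0.0, -0.0, 0.0]
ft_force: [0.3, -0.3, -0.3]
width: 0.0551
grip_force: 25.0
```

```bash
python3 -m pendant '[[0,0,0.0015,0],[0,0,0.001,0],[0,0,0,0],[0,0,0,0]]'; python3 -m pendant '[[0,0,0,0],[0,0,0,0],[0,0,0,0],[0,0,0,0],[0,0,0,0]]' 1;python3 -m pendant '[[0,0,-0.035,0],[0,0,-0.035,0],[0,0,-0.035,0],[0,0,-0.035,0],[-0.02,0.03,0,0],[-0.02,0.03,0,0],[0,0,0,0],[0,0,0,0]]'
python3 - <<'E'
from h import *
G["gear"]=(.028,.018,.032);print(find("gear","wrist",(.614,-.12)));print(find("tyre","wrist",(.615,-.272)))
c=r.camera("wrist");save(c,"w3")
E
```

```text
time: 8.52
ee_pos: [0.6137, -0.1203, 0.0317]
eef_rot: [1.0, -0.0, 0.0, 0.0]
ft_force: [-2.5, -0.0, 5.9]
width: 0.0547
grip_force: 25.0
time: 8.93
ee_pos: [0.6133, -0.1203, 0.0308]
eef_rot: [1.0, -0.0, -0.0, -0.0]
ft_force: [0.8, 1.0, -0.0]
width: 0.0801
grip_force: 0.0
time: 9.6
ee_pos: [0.5721, -0.1831, 0.1711]
eef_rot: [1.0, -0.002, -0.0, 0.001]
ft_force: [-0.3, 1.3, -0.8]
width: 0.0872
grip_force: 0.0
(0.71, (array([ 0.6143, -0.1193]), np.float64(0.54)))
(0.82, (array([ 0.6148, -0.2722]), np.float64(1.05)))
```

View pics/w3.png

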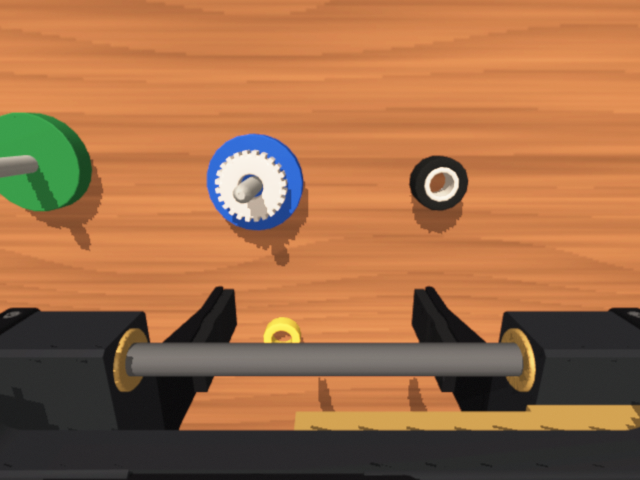

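The gear sits flat on the blue foot with the shaft through its bore (250,186). The tyre at (439,183) is next.

```bash
python3 -m pendant '[[0.015,0.03,0.01,0],[0.015,0.03,0.01,0],[0.013,0.029,0.01,0],[0,0,0.035,0],[0,0,0.035,0],[0,0,0.03,0],[0,0,0.015,0],[0,0,0.009,0]]'; python3 -m pendant '[[0,0,0,0],[0,0,0,0]]'; python3 -c "
from h import *
print(go([.615,-.272,.016]))"
```

```text
time: 10.52
ee_pos: [0.6155, -0.268, 0.0144]
eef_rot: [1.0, 0.001, -0.002, -0.001]
ft_force: [0.1, 0.1, 0.3]
width: 0.0868
grip_force: 0.0
time: 10.68
ee_pos: [0.6173, -0.2692, 0.0184]
eef_rot: [1.0, 0.0, 0.001, 0.0]
ft_force: [0.9, -0.4, -0.2]
width: 0.0872
grip_force: 0.0
[-0.0023  0.0028  0.0024]
```

```bash
python3 -m pendant '[[-0.001,0.002,0.001,0],[0,0,0,0],[0,0,0,0],[0,0,0,0]]'; python3 -m pendant '[[0,0,0,0],[0,0,0,0],[0,0,0,0],[0,0,0,0],[0,0,0,0],[0,0,0,0],[0,0,0,0],[0,0,0,0]]' 0 25;  python3 -m pendant '[[0,0,-0.035,0],[0,0,-0.035,0],[0,0,-0.035,0],[0,0,-0.02,0],[0,-0.037,0,0],[0,-0.037,0,0],[0,-0.037,0,0],[0,-0.035,0,0]]'; python3 -m pendant '[[0,0,0,0],[0,0,0,0],[0,0,0,0]]'; python3 - <<'E'
from h import *
c=r.camera("wrist");save(c,"w4");s=axes()[0];print(s["ee_pos"],go([.614,-.12,.1]))
i=cv2.resize(c["img"][180:360,200:450],None,fx=2,fy=2);cv2.imwrite("pics/w4c.png",i[:,:,::-1])
E
```

```text
time: 11.02
ee_pos: [0.6158, -0.2716, 0.0171]
eef_rot: [1.0, -0.0, 0.001, 0.0]
ft_force: [-0.3, 0.3, -0.0]
width: 0.087
grip_force: 0.0
time: 11.68
ee_pos: [0.6153, -0.2714, 0.016]
eef_rot: [1.0, -0.0, 0.0, 0.0]
ft_force: [-0.2, 1.1, -0.5]
width: 0.043
grip_force: 25.0
time: 12.35
ee_pos: [0.6151, -0.1233, 0.1413]
eef_rot: [1.0, -0.0, 0.0, -0.0]
ft_force: [0.3, 0.7, -0.1]
width: 0.0428
grip_force: 25.0
time: 12.6
ee_pos: [0.6153, -0.1259, 0.1411]
eef_rot: [1.0, -0.0, -0.0, 0.0]
ft_force: [1.1, -1.2, -0.8]
width: 0.0427
grip_force: 25.0
[ 0.61522524 -0.12676406  0.1409661 ] [-0.0012 -0.0068  0.041 ]
```

View pics/w4c.png

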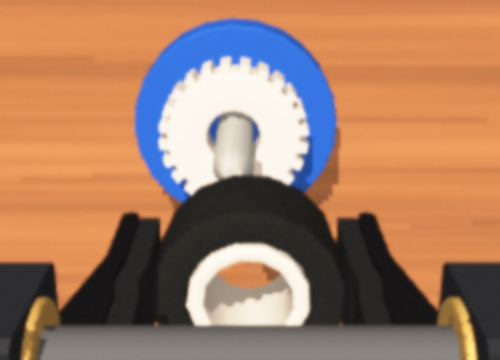

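The tyre is held level with its bore at crop column 250, and the shaft shows about 6 mm to the left. I shift and then lower.

```bash
python3 -m pendant '[[-0.001,-0.006,0.01,0],[0,0,0.02,0],[0,0,0.01,0],[0,0,0,0],[0,0,0,0]]'; python3 -c "
from h import *
c=r.camera('wrist');i=cv2.resize(c['img'][150:380,180:480],None,fx=2,fy=2);cv2.imwrite('pics/w5c.png',i[:,:,::-1]);print(go([.614,-.12,.048]))"
```

```text
time: 13.07
ee_pos: [0.6138, -0.1198, 0.1002]
eef_rot: [1.0, -0.001, -0.001, -0.0]
ft_force: [-0.8, 0.1, -0.3]
width: 0.0427
grip_force: 25.0
[-0.0004  0.0003  0.0532]
```

View pics/w5c.png

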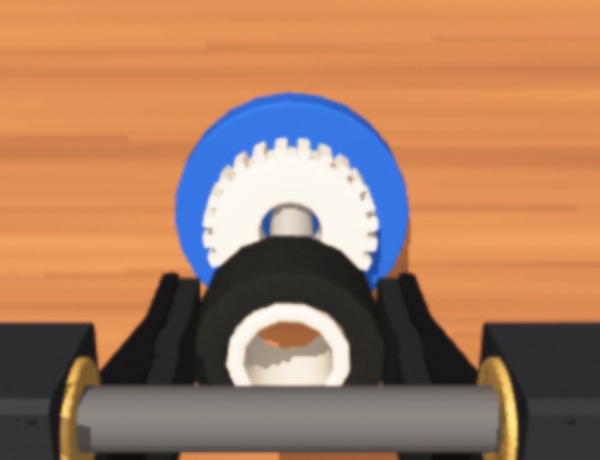

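The bore (column 290) lines up with the shaft (column 291). Lowering.

```bash
python3 -m pendant '[[0,0,0.01,0],[0,0,0.01,0],[0,0,0.01,0],[0,0,0.008,0],[0,0,0.008,0],[0,0,0.004,0],[0,0,0,0],[0,0,0,0]]'; python3 -m pendant '[[0,0,0.001,0],[0,0,0,0],[0,0,0,0]]'
```

```text
time: 13.78
ee_pos: [0.6144, -0.1192, 0.0509]
eef_rot: [1.0, -0.0, -0.0, -0.0]
ft_force: [-0.4, 1.1, 0.1]
width: 0.0429
grip_force: 25.0
time: 14.03
ee_pos: [0.6146, -0.1194, 0.0505]
eef_rot: [1.0, -0.0, 0.0, 0.0]
ft_force: [0.9, 0.2, -0.0]
width: 0.0429
grip_force: 25.0
```

```bash
python3 -m pendant '[[0,0,0.001,0],[0,0,0,0],[0,0,0,0]]'; python3 -m pendant '[[0,0,0.001,0],[0,0,0,0],[0,0,0,0]]'
```

```text
time: 14.28
ee_pos: [0.6144, -0.1193, 0.0491]
eef_rot: [1.0, -0.0, 0.0, 0.0]
ft_force: [0.4, -0.5, -0.4]
width: 0.0426
grip_force: 25.0
time: 14.53
ee_pos: [0.6144, -0.1194, 0.048]
eef_rot: [1.0, -0.0, 0.0, 0.0]
ft_force: [0.2, 0.4, 0.2]
width: 0.0428
grip_force: 25.0
```

```bash
python3 -m pendant '[[0,0,0.001,0],[0,0,0,0],[0,0,0,0]]'; python3 -m pendant '[[0,0,0,0],[0,0,0,0],[0,0,0,0],[0,0,0,0],[0,0,0,0]]' 1;python3 -m pendant '[[0,0,-0.035,0],[0,0,-0.035,0],[0,0,-0.035,0],[-0.03,0.028,0,0],[-0.03,0.029,0,0],[-0.03,0.029,0,0],[-0.03,0.029,0,0],[-0.03,0.029,0,0]]';python3 -m pendant '[[0,0.029,0,0],[0,0,0,0],[0,0,0,0],[0,0,0,0]]'
python3 - <<'E'
from h import *
f=find("collar","wrist",(.461,-.293));print(f,go([*f[1][0],.016]))
G["tyre"]=(.022,.032,.056);print(find("tyre","top",(.614,-.12)))
c=r.camera("wrist");save(c,"w6")
E
```

```text
time: 14.78
ee_pos: [0.6144, -0.1193, 0.048]
eef_rot: [1.0, -0.0, 0.0, 0.0]
ft_force: [-4.0, -1.1, 9.4]
width: 0.0427
grip_force: 25.0
time: 15.2
ee_pos: [0.6143, -0.1193, 0.0469]
eef_rot: [1.0, -0.0, -0.0, 0.0]
ft_force: [1.2, -0.0, -0.5]
width: 0.0684
grip_force: 0.0
time: 15.87
ee_pos: [0.4629, -0.2642, 0.1521]
eef_rot: [1.0, -0.0, 0.0, 0.0]
ft_force: [1.3, -1.5, 0.0]
width: 0.087
grip_force: 0.0
time: 16.2
ee_pos: [0.465, -0.2913, 0.152]
eef_rot: [1.0, 0.0, 0.0, -0.0]
ft_force: [-0.3, -0.5, -0.6]
width: 0.0872
grip_force: 0.0
(0.87, (array([ 0.4632, -0.29  ]), np.float64(0.25))) [-0.0022 -0.0006  0.136 ]
(0.54, (array([ 0.612 , -0.1203]), np.float64(0.32)))
```

View pics/w6.png

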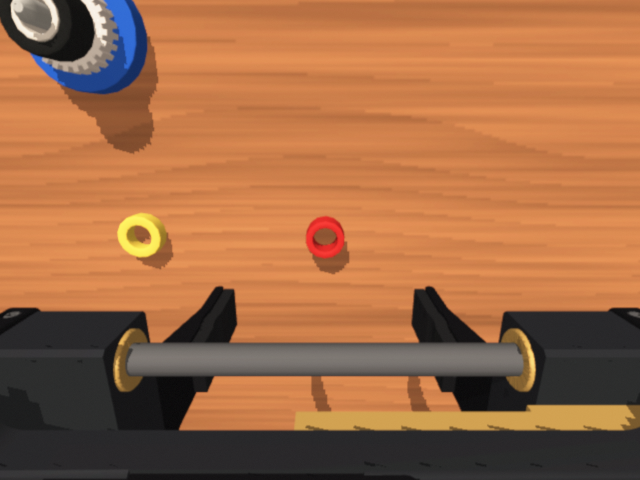

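The tyre sits on the gear (upper left, about (38,20)), and the collar is centred at (325,237).

```bash
python3 -m pendant '[[-0.002,0.0,0.035,0],[0,0,0.035,0],[0,0,0.035,0],[0,0,0.02,0],[0,0,0.01,0],[0,0,0,0],[0,0,0,0]]'; python3 -m pendant '[[0,0,0,0],[0,0,0,0],[0,0,0,0],[0,0,0,0],[0,0,0,0],[0,0,0,0],[0,0,0,0],[0,0,0,0]]' 0 20; python3 -m pendant '[[0,0,0,0],[0,0,0,0],[0,0,0,0]]'; python3 -m pendant '[[0,0,-0.035,0],[0,0,-0.035,0],[0,0,-0.03,0],[0,0,-0.02,0],[0.025,-0.0285,0,0],[0.025,-0.0285,0,0],[0.025,-0.0285,0,0],[0.025,-0.0285,0,0]]'; python3 -m pendant '[[0.025,-0.0285,0,0],[0.025,-0.0285,0,0],[0,0,0,0],[0,0,0,0],[0,0,0,0]]'; python3 -c "
from h import *
c=r.camera('wrist');i=cv2.resize(c['img'][150:380,180:480],None,fx=2,fy=2);cv2.imwrite('pics/w7c.png',i[:,:,::-1]);print(go([.614,-.12,.072]))"
```

```text
time: 17.03
ee_pos: [0.4631, -0.292, 0.0177]
eef_rot: [1.0, 0.0, 0.0, 0.0]
ft_force: [0.8, 0.8, 0.8]
width: 0.0873
grip_force: 0.0
time: 17.7
ee_pos: [0.4625, -0.2921, 0.0171]
eef_rot: [1.0, -0.0, -0.0, 0.0]
ft_force: [0.4, -1.0, 0.2]
width: 0.0417
grip_force: 0.0
time: 17.95
ee_pos: [0.4625, -0.2921, 0.0171]
eef_rot: [1.0, -0.0, -0.0, 0.0]
ft_force: [0.1, 0.6, 0.2]
width: 0.0313
grip_force: 20.0
time: 18.62
ee_pos: [0.5634, -0.177, 0.1373]
eef_rot: [1.0, -0.001, 0.0, 0.0]
ft_force: [0.3, -1.1, -0.3]
width: 0.0314
grip_force: 20.0
time: 19.03
ee_pos: [0.6123, -0.1214, 0.1366]
eef_rot: [1.0, -0.0, -0.0, 0.0]
ft_force: [-0.6, -0.7, -0.1]
width: 0.031
grip_force: 20.0
[ 0.002  -0.0023  0.0648]
```

View pics/w7c.png

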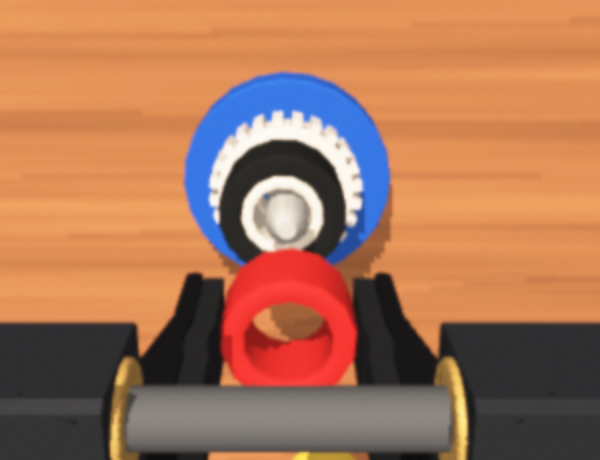

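The collar's bore (column 290) is about 1 mm right of the shaft (column 287). Correcting and lowering.

```bash
python3 -m pendant '[[0.0015,-0.0015,0.01,0],[0,0,0.015,0],[0,0,0.01,0],[0,0,0.01,0],[0,0,0.008,0],[0,0,0.006,0],[0,0,0,0],[0,0,0,0]]'; python3 -m pendant '[[0,0,0.0015,0],[0,0,0,0],[0,0,0,0]]';python3 -m pendant '[[0,0,0.001,0],[0,0,0,0],[0,0,0,0]]'
```

```text
time: 19.75
ee_pos: [0.614, -0.1197, 0.078]
eef_rot: [1.0, -0.0, -0.0, -0.0]
ft_force: [0.9, 0.6, 0.3]
width: 0.0316
grip_force: 20.0
time: 20.0
ee_pos: [0.6143, -0.1197, 0.077]
eef_rot: [1.0, -0.0, 0.0, 0.0]
ft_force: [0.6, -0.9, -1.1]
width: 0.0314
grip_force: 20.0
time: 20.25
ee_pos: [0.6141, -0.1197, 0.0756]
eef_rot: [1.0, -0.0, 0.0, 0.0]
ft_force: [-0.6, -0.7, 0.3]
width: 0.0312
grip_force: 20.0
```

```bash
python3 -m pendant '[[0,0,0.0015,0],[0,0,0,0],[0,0,0,0]]';python3 -m pendant '[[0,0,0.001,0],[0,0,0,0],[0,0,0,0]]'
```

```text
time: 20.5
ee_pos: [0.614, -0.1197, 0.0739]
eef_rot: [1.0, -0.0, -0.0, 0.0]
ft_force: [0.8, 0.1, -0.1]
width: 0.0316
grip_force: 20.0
time: 20.75
ee_pos: [0.6141, -0.1196, 0.0731]
eef_rot: [1.0, -0.0, 0.0, 0.0]
ft_force: [0.0, 0.1, 0.5]
width: 0.0309
grip_force: 20.0
```

```bash
python3 -m pendant '[[0,0,0.001,0],[0,0,0,0],[0,0,0,0]]';python3 -m pendant '[[0,0,0,0],[0,0,0,0],[0,0,0,0],[0,0,0,0],[0,0,0,0]]' 1;python3 -m pendant '[[0,0,-0.03,0],[0,0,-0.03,0],[0,0,-0.03,0],[-0.037,0.004,0,0],[-0.037,0.004,0,0],[-0.037,0.004,0,0],[-0.037,0.005,0,0],[0,0,0,0]]';python3 -m pendant '[[0,0,0,0],[0,0,0,0]]'
python3 - <<'E'
from h import *
f=find("spacer","wrist",(.465,-.137));print(f,go([*f[1][0],.014]))
print(find("green_stand","wrist",(.63,.061)))
c=r.camera("wrist");save(c,"w8")
E
```

```text
time: 21.0
ee_pos: [0.6143, -0.1197, 0.073]
eef_rot: [1.0, -0.0, 0.0, 0.0]
ft_force: [-4.0, 0.2, 7.7]
width: 0.0313
grip_force: 20.0
time: 21.42
ee_pos: [0.614, -0.1197, 0.0719]
eef_rot: [1.0, -0.0, -0.0, -0.0]
ft_force: [-0.1, 0.2, -0.8]
width: 0.0571
grip_force: 0.0
time: 22.08
ee_pos: [0.4596, -0.1382, 0.161]
eef_rot: [1.0, -0.002, -0.002, 0.001]
ft_force: [2.4, -1.0, -1.0]
width: 0.0869
grip_force: 0.0
time: 22.25
ee_pos: [0.4667, -0.1367, 0.1626]
eef_rot: [1.0, -0.0, 0.001, 0.0]
ft_force: [-0.3, 0.2, -0.2]
width: 0.087
grip_force: 0.0
(0.89, (array([ 0.4644, -0.1363]), np.float64(0.43))) [-2.900e-03  1.000e-04  1.483e-01]
(0.7, (array([0.6108, 0.0608]), np.float64(15.55)))
```

View pics/w8.png

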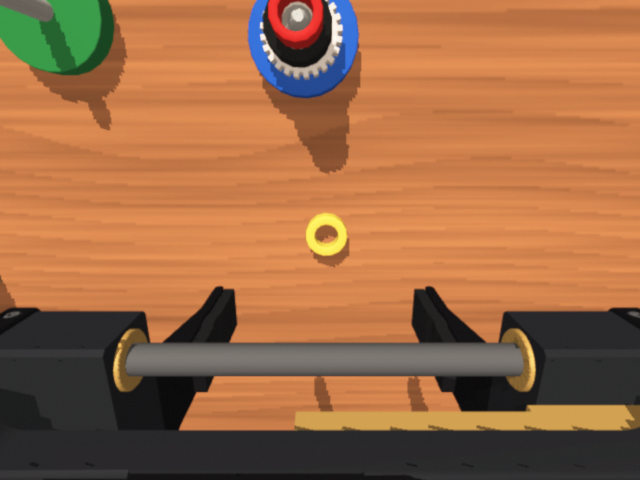

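The blue stack is complete and level (collar at (295,15)). The spacer is at (326,234).

```bash
python3 -m pendant '[[-0.002,0.0,0.035,0],[0,0,0.035,0],[0,0,0.035,0],[0,0,0.03,0],[0,0,0.01,0],[0,0,0.003,0],[0,0,0,0],[0,0,0,0]]'; python3 -m pendant '[[0,0,0,0],[0,0,0,0],[0,0,0,0],[0,0,0,0],[0,0,0,0],[0,0,0,0],[0,0,0,0],[0,0,0,0]]' 0 20; python3 -m pendant '[[0,0,0,0],[0,0,0,0],[0,0,0,0]]'; python3 -m pendant '[[0,0,-0.035,0],[0,0,-0.035,0],[0,0,-0.03,0],[0,0,-0.02,0],[0.0235,-0.0283,0,0],[0.0235,-0.0283,0,0],[0.0235,-0.0283,0,0],[0.0235,-0.0283,0,0]]'; python3 -m pendant '[[0.0235,-0.0283,0,0],[0.0235,-0.0283,0,0],[0.0235,-0.0283,0,0],[0,0,0,0],[0,0,0,0],[0,0,0,0]]'; python3 -c "
from h import *
c=r.camera('wrist');i=cv2.resize(c['img'][150:380,180:480],None,fx=2,fy=2);cv2.imwrite('pics/w9c.png',i[:,:,::-1]);print(go([.630,.0615,.032]))
P=np.array([proj(c,[.63+.04*np.cos(t),.0615+.04*np.sin(t),.018]) for t in A]);print('pred foot',(P.min(0)-[180,150])*2,(P.max(0)-[180,150])*2)"
```

```text
time: 23.17
ee_pos: [0.4654, -0.1368, 0.0156]
eef_rot: [1.0, -0.0, 0.001, 0.0]
ft_force: [0.0, -0.6, 0.4]
width: 0.0872
grip_force: 0.0
time: 23.83
ee_pos: [0.464, -0.1366, 0.014]
eef_rot: [1.0, -0.0, 0.0, 0.0]
ft_force: [-0.7, -0.0, -0.3]
width: 0.0418
grip_force: 0.0
time: 24.08
ee_pos: [0.464, -0.1367, 0.014]
eef_rot: [1.0, -0.0, -0.0, 0.0]
ft_force: [0.3, -0.9, 0.8]
width: 0.0354
grip_force: 20.0
time: 24.75
ee_pos: [0.5589, -0.0223, 0.1343]
eef_rot: [1.0, -0.001, 0.0, 0.0]
ft_force: [1.0, -0.6, -0.6]
width: 0.0351
grip_force: 20.0
time: 25.25
ee_pos: [0.6283, 0.0611, 0.1335]
eef_rot: [1.0, -0.0, -0.001, 0.0]
ft_force: [-0.7, -0.8, -0.2]
width: 0.0355
grip_force: 20.0
[ 0.0019 -0.0013  0.1017]
pred foot [183.85604502  78.73782626] [394.61586934 280.1541245 ]
```

View pics/w9c.png

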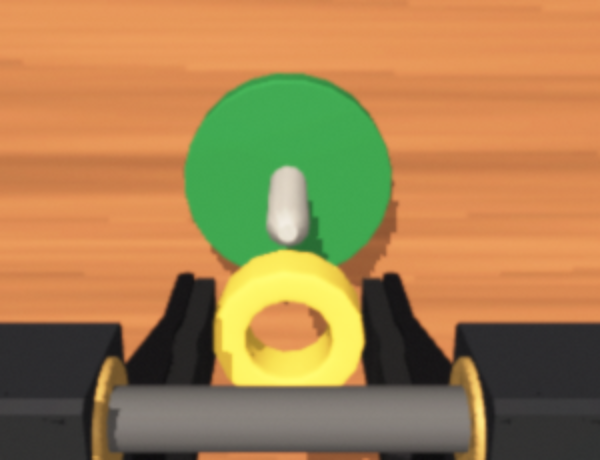

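The bore (column 289) lines up with the shaft (column 288), so I nudge x by 1 mm and lower.

```bash
python3 -m pendant '[[0.001,-0.0005,0.025,0],[0,0,0.02,0],[0,0,0.015,0],[0,0,0.01,0],[0,0,0.01,0],[0,0,0,0]]';python3 -m pendant '[[0,0,0.006,0],[0,0,0.006,0],[0,0,0.004,0],[0,0,0.002,0],[0,0,0,0],[0,0,0,0]]';python3 -m pendant '[[0,0,0.0015,0],[0,0,0,0],[0,0,0,0]]'
```

```text
time: 25.8
ee_pos: [0.6286, 0.0609, 0.0525]
eef_rot: [1.0, -0.001, -0.001, 0.0]
ft_force: [-0.5, -0.2, 0.1]
width: 0.036
grip_force: 20.0
time: 26.3
ee_pos: [0.6297, 0.062, 0.0362]
eef_rot: [1.0, -0.0, 0.0, 0.0]
ft_force: [-1.1, -0.8, -0.0]
width: 0.0356
grip_force: 20.0
time: 26.55
ee_pos: [0.6296, 0.0619, 0.0346]
eef_rot: [1.0, -0.0, 0.0, 0.0]
ft_force: [-0.5, 0.1, -0.6]
width: 0.0354
grip_force: 20.0
```

```bash
python3 -m pendant '[[0,0,0.0015,0],[0,0,0,0],[0,0,0,0]]';python3 -m pendant '[[0,0,0.001,0],[0,0,0,0],[0,0,0,0]]';python3 -m pendant '[[0,0,0.0007,0],[0,0,0,0],[0,0,0,0]]'
```

```text
time: 26.8
ee_pos: [0.6295, 0.0619, 0.033]
eef_rot: [1.0, -0.0, -0.0, 0.0]
ft_force: [-0.4, -0.1, -0.7]
width: 0.0359
grip_force: 20.0
time: 27.05
ee_pos: [0.6297, 0.0619, 0.0321]
eef_rot: [1.0, -0.0, 0.0, 0.0]
ft_force: [0.9, -0.1, 0.0]
width: 0.0357
grip_force: 20.0
time: 27.3
ee_pos: [0.6298, 0.062, 0.032]
eef_rot: [1.0, -0.0, 0.0, 0.0]
ft_force: [-3.3, 0.2, 6.2]
width: 0.0357
grip_force: 20.0
```

```bash
python3 -m pendant '[[0,0,0,0],[0,0,0,0],[0,0,0,0],[0,0,0,0],[0,0,0,0]]' 1;python3 -m pendant '[[0,0,-0.035,0],[0,0,-0.035,0],[0,0,-0.04,0],[0,0,-0.04,0],[-0.027,-0.031,-0.02,0],[-0.027,-0.031,-0.02,0],[-0.027,-0.031,0,0],[-0.027,-0.031,0,0]]' 0.65;python3 -m pendant '[[-0.027,-0.031,0,0],[-0.027,-0.031,0,0],[-0.02,-0.031,0,0],[0,0,0,-0.11],[0,0,0,-0.11],[0,0,0,0],[0,0,0,0]]'
python3 - <<'E'
from h import *
f=find("long_roller","wrist",(.425,.297));print(f,go([*f[1][0],.081]))
G["spacer"]=(.018,.018,.032)
print(find("spacer","wrist",(.63,.062)))
c=r.camera("wrist");save(c,"w10");o=r.outline_of("long_roller","wrist");print(o[0]["bbox"],axes()[0]["joint_positions"])
E
```

```text
time: 27.72
ee_pos: [0.6295, 0.0619, 0.0312]
eef_rot: [1.0, -0.0, -0.0, 0.0]
ft_force: [-0.4, -0.4, -0.9]
width: 0.0614
grip_force: 0.0
time: 28.38
ee_pos: [0.5257, 0.1817, 0.2191]
eef_rot: [1.0, -0.0, 0.001, -0.0]
ft_force: [1.0, 1.1, 0.0]
width: 0.0564
grip_force: 0.0
time: 28.97
ee_pos: [0.4525, 0.2733, 0.2177]
eef_rot: [0.994, 0.108, -0.0, 0.0]
ft_force: [0.5, -0.7, -0.5]
width: 0.0565
grip_force: 0.0
(0.96, (array([0.4272, 0.3015]), np.float64(0.67))) [-0.0188 -0.0333  0.1367]
(0.82, (array([0.628 , 0.0656]), np.float64(1.98)))
[285.9, 249.5, 45.5, 64.7] [ 0.01910132  0.19758963 -0.72383362  1.70641939  0.13579746  1.28882187
 -2.08581526]
```

View pics/w10.png

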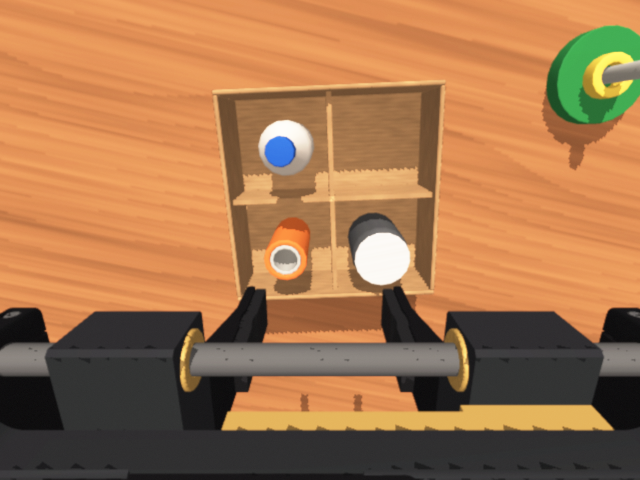

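The spacer is seated on green (607,75). The roller's top is at (285,261), the tin to its right at (380,250) and the bottle above it at (285,147). I approach halfway and look again.

```bash
python3 -m pendant '[[-0.01,-0.017,0.03,0],[-0.009,-0.016,0.03,0],[0,0,0.02,0],[0,0,0,0],[0,0,0,0],[0,0,0,0]]' 0.62
python3 - <<'E'
from h import *
c=r.camera("wrist");save(c,"w11");o=r.outline_of("long_roller","wrist")[0];print(o["bbox"])
f=fit(c,"long_roller",o["bbox"],(.427,.3));print(f,go([*f[0],.081]),axes()[0]["ee_pos"])
P=np.array([proj(c,[f[0][0]+.018*np.cos(t),f[0][1]+.018*np.sin(t),.084]) for t in A]);i=c["img"].copy();cv2.polylines(i,[P.round().astype(int)],True,(0,255,255),1);i=cv2.resize(i[130:380,170:480],None,fx=2,fy=2);cv2.imwrite("pics/w11c.png",i[:,:,::-1])
E
```

```text
time: 29.77
ee_pos: [0.4277, 0.3015, 0.1391]
eef_rot: [0.994, 0.109, 0.001, -0.0]
ft_force: [0.7, 0.5, 0.2]
width: 0.0544
grip_force: 0.0
[325.0, 263.1, 61.2, 87.9]
(array([0.4247, 0.301 ]), np.float64(0.6)) [-0.0034 -0.      0.0584] [0.42789108 0.30164298 0.13936434]
```

View pics/w11c.png

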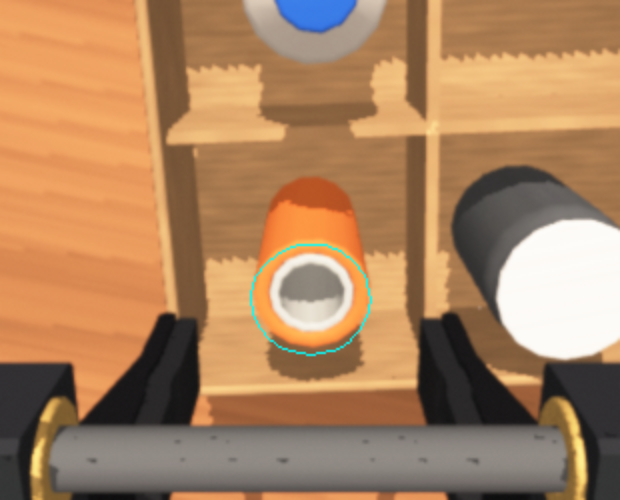

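```bash
python3 -m pendant '[[-0.0015,0,0.02,0],[0,0,0.02,0],[0,0,0.012,0],[0,0,0.005,0],[0,0,0,0],[0,0,0,0]]'; python3 -m pendant '[[0,0,0,0],[0,0,0,0],[0,0,0,0],[0,0,0,0],[0,0,0,0],[0,0,0,0],[0,0,0,0],[0,0,0,0]]' 0 35
```

```text
time: 30.37
ee_pos: [0.4257, 0.3015, 0.0816]
eef_rot: [0.994, 0.11, 0.0, -0.0]
ft_force: [-0.5, -0.3, 0.4]
width: 0.0538
grip_force: 0.0
time: 31.03
ee_pos: [0.4256, 0.3013, 0.0812]
eef_rot: [0.994, 0.11, 0.0, -0.0]
ft_force: [0.2, -1.2, 5.9]
width: 0.0343
grip_force: 35.0
```

```bash
python3 -m pendant '[[0,0,-0.01,0],[0,0,-0.02,0],[0,0,-0.03,0],[0,0,-0.03,0],[0,0,-0.03,0],[0,0,-0.01,0],[0,0,0,0],[0,0,0,0]]'; python3 - <<'E'
from h import *
c=r.camera("wrist");i=cv2.resize(c["img"][130:380,170:480],None,fx=2,fy=2);cv2.imwrite("pics/w12c.png",i[:,:,::-1])
g=G["long_roller"];G["long_roller"]=(.018,.134,.214);print(r.outline_of("long_roller","wrist")[0]["bbox"],go([.629,.0615,.211]))
s=r.camera("side");o=r.outline_of("long_roller","side");m=o[0]["mask"];v,u=np.nonzero(m);print(o[0]["score"],o[0]["bbox"])
ks=range(v.min()+3,v.max()-6,4);print([(k,round(u[v==k].mean(),1)) for k in ks]);e=np.array(s["xyz"]);print(proj(s,[.4256,.3013,.21]),proj(s,[.4256,.3013,.134]))
E
```

```text
time: 31.7
ee_pos: [0.425, 0.301, 0.2103]
eef_rot: [0.994, 0.11, -0.0, 0.0]
ft_force: [-0.3, -0.2, -2.8]
width: 0.0345
grip_force: 35.0
[322.9, 288.9, 80.3, 106.3] [ 0.1475  0.2779 -0.0021]
0.57 [397.0, 263.8, 21.0, 26.2]
[(257, np.float64(394.0)), (261, np.float64(394.5)), (265, np.float64(394.5))]
[203.10259521 106.39884213] [208.49802455 142.41785399]
```

View pics/w12c.png

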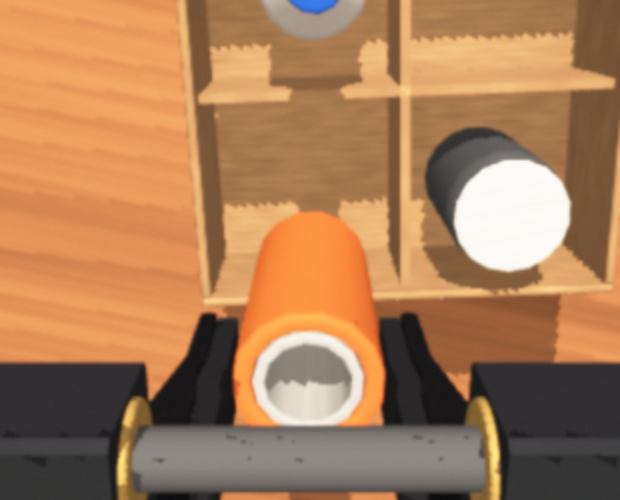

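The roller came out clean and looks upright; the tin and bottle are undisturbed. I carry it to green.

```bash
python3 -m pendant '[[0.0164,0.0309,0,0],[0.0164,0.0309,0,0],[0.0164,0.0309,0,0],[0.0164,0.0309,0,0],[0.0164,0.0309,0,0],[0.0164,0.0309,0,0],[0.0164,0.0309,0,0],[0.0164,0.0309,0,0]]';python3 -m pendant '[[0.0164,0.0309,0,0],[0,0,0,0],[0,0,0,0],[0,0,0,0]]'; python3 - <<'E'
from h import *
s=axes()[0];p=s["ee_pos"];print(p,go([.6293,.0617,.18]))
c=r.camera("wrist");o=r.outline_of("long_roller","wrist")[0];z=p[2]-.077;print(o["bbox"],fit(c,"",o["bbox"],p[:2],(.018,z,z+.08)))
S=r.camera("side");cv2.imwrite("pics/s13.png",np.hstack([cv2.resize(S["img"][130:280,290:430],None,fx=2.7,fy=2.7),cv2.resize(c["img"][130:380,190:480],(405,405))])[:,:,::-1])
E
```

```text
time: 32.57
ee_pos: [0.6076, 0.087, 0.2094]
eef_rot: [0.994, 0.11, -0.001, 0.0]
ft_force: [0.0, 0.5, -1.3]
width: 0.0342
grip_force: 35.0
time: 32.9
ee_pos: [0.6293, 0.0625, 0.2095]
eef_rot: [0.994, 0.11, -0.001, -0.0]
ft_force: [-0.4, 0.1, -1.4]
width: 0.0342
grip_force: 35.0
[0.62931113 0.06250086 0.20950401] [-0.0001  0.0008  0.0295]
[323.0, 290.6, 77.0, 105.1] (array([0.6331, 0.0645]), np.float64(4.9))
```

View pics/s13.png

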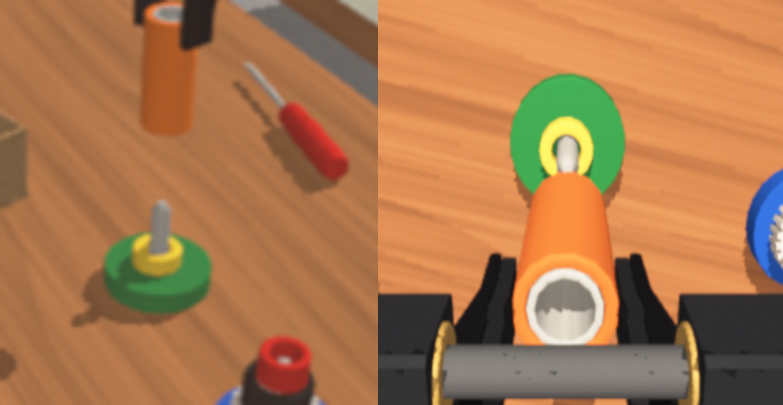

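Both views show the roller upright above the green shaft, with the bore, roller bottom and shaft all at column 567 in the wrist crop. I check the lateral alignment in the side view numerically.

```bash
python3 - <<'E'
from h import *
S=r.camera("side");p=axes()[0]["ee_pos"]
print("pred roller bottom",proj(S,[p[0],p[1],.1325]),"obs 351.7,175; tip pred",proj(S,[.6293,.0617,.07]),"obs 350,204.5; base",proj(S,[.6293,.0617,.032]))
print("x,y sens/5mm",proj(S,[p[0]+.005,p[1],.1325]),proj(S,[p[0],p[1]+.005,.1325]))
E
```

```text
pred roller bottom [351.00583336 175.23353459] obs 351.7,175; tip pred [349.47619625 204.22377502] obs 350,204.5; base [348.40317413 220.40020291]
x,y sens/5mm [353.38328228 174.68581979] [349.69903248 174.01271091]
```

```bash
python3 -m pendant '[[0,0.0007,0.02,0],[0,0,0.02,0],[0,0,0.015,0],[0,0,0,0],[0,0,0.008,0],[0,0,0.008,0],[0,0,0,0],[0,0,0,0]]';python3 -m pendant '[[0,0,0.008,0],[0,0,0.008,0],[0,0,0.006,0],[0,0,0.003,0],[0,0,0,0],[0,0,0,0]]'
```

```text
time: 33.77
ee_pos: [0.6301, 0.0614, 0.14]
eef_rot: [0.994, 0.11, 0.0, 0.0]
ft_force: [-0.2, -0.3, -1.0]
width: 0.0343
grip_force: 35.0
time: 34.27
ee_pos: [0.6299, 0.0613, 0.1146]
eef_rot: [0.994, 0.11, -0.0, -0.0]
ft_force: [0.1, -0.0, -1.4]
width: 0.0343
grip_force: 35.0
```

```bash
python3 -m pendant '[[0,0,0.003,0],[0,0,0,0],[0,0,0,0]]';python3 -m pendant '[[0,0,0.0015,0],[0,0,0,0],[0,0,0,0]]';python3 -m pendant '[[0,0,0.001,0],[0,0,0,0],[0,0,0,0]]'
```

```text
time: 34.52
ee_pos: [0.6301, 0.0613, 0.1119]
eef_rot: [0.994, 0.11, 0.0, 0.0]
ft_force: [0.5, 0.0, -1.9]
width: 0.0343
grip_force: 35.0
time: 34.77
ee_pos: [0.63, 0.0613, 0.1103]
eef_rot: [0.994, 0.11, 0.0, 0.0]
ft_force: [-0.3, -0.2, -1.4]
width: 0.0346
grip_force: 35.0
time: 35.02
ee_pos: [0.6301, 0.0613, 0.1093]
eef_rot: [0.994, 0.11, 0.0, 0.0]
ft_force: [-0.2, -0.5, -1.4]
width: 0.0342
grip_force: 35.0
```

```bash
python3 -m pendant '[[0,0,0.0007,0],[0,0,0,0],[0,0,0,0]]';python3 -m pendant '[[0,0,0.0006,0],[0,0,0,0],[0,0,0,0]]'
```

```text
time: 35.27
ee_pos: [0.6304, 0.0614, 0.1092]
eef_rot: [0.994, 0.11, 0.001, 0.0]
ft_force: [-1.3, -0.5, 4.3]
width: 0.0343
grip_force: 35.0
time: 35.52
ee_pos: [0.6307, 0.0615, 0.1092]
eef_rot: [0.994, 0.11, 0.001, 0.0]
ft_force: [-1.5, -0.4, 8.4]
width: 0.0341
grip_force: 35.0
```

Seated. I release, retract and inspect.

```bash
python3 -m pendant '[[0,0,0,0],[0,0,0,0],[0,0,0,0],[0,0,0,0],[0,0,0,0],[0,0,0,0]]' 1;python3 -m pendant '[[0,0,-0.02,0],[0,0,-0.03,0],[0,0,-0.035,0],[0,0,-0.03,0],[-0.035,0,0,0],[-0.035,0,0,0],[-0.035,0,0,0],[0,0,0,0]]'; python3 -m pendant '[[0,0,0,0],[0,0,0,0],[0,0,0,0],[0,0,0,0]]'; python3 - <<'E'
from h import *
S=r.camera("side");W=r.camera("wrist")
cv2.imwrite("pics/end.png",np.hstack([cv2.resize(S["img"][130:330,180:430],(500,400)),cv2.resize(W["img"][:300,150:450],(300,300))[:,:].repeat(1,0) if 0 else cv2.resize(W["img"][:400,170:470],(300,400))])[:,:,::-1])
E
```

```text
time: 36.02
ee_pos: [0.6299, 0.0613, 0.1077]
eef_rot: [0.994, 0.11, -0.0, 0.0]
ft_force: [-0.5, -0.0, 0.1]
width: 0.0662
grip_force: 0.0
time: 36.68
ee_pos: [0.5223, 0.0371, 0.2223]
eef_rot: [0.994, 0.109, -0.002, 0.001]
ft_force: [0.4, -0.9, 0.4]
width: 0.0871
grip_force: 0.0
time: 37.02
ee_pos: [0.5284, 0.0389, 0.2229]
eef_rot: [0.994, 0.11, 0.0, -0.0]
ft_force: [0.4, -0.5, 0.1]
width: 0.0872
grip_force: 0.0
```

View pics/end.png

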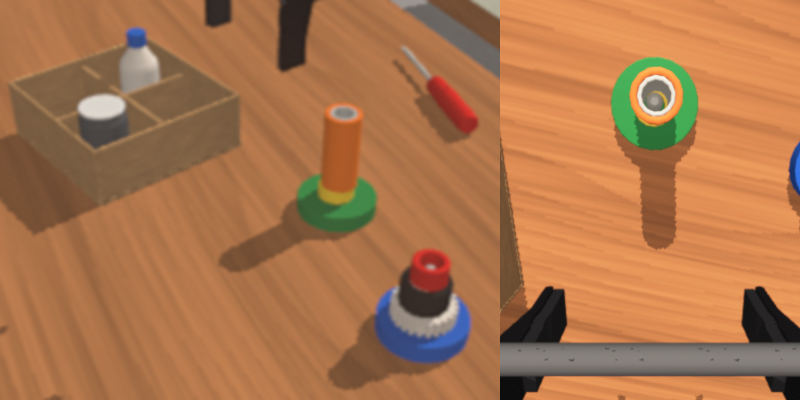

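Both stacks are complete and upright: green at side-crop (338,160), blue at (425,300). The bottle and tin still stand in the carton.

```bash
python3 -c "
from h import *
print(r.close_job())"
```

```text
the job is handed in; nothing more can be done
None
```

I handed the job in after about 37 s of robot time: the last pictures show both shafts rebuilt in the right order, everything released and upright, and the bottle and tin still standing in the carton; the hand-in gave no verdict.

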